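Free the sticking lid of the onion bin

TASK

The sliding lid of the white onion bin will not close, because one of the six wooden pegs that pin its runners has worked up out of its hole. Slide the lid gently to the left, towards closed, until you feel it catch on that peg, without forcing it; ease it back to uncover the peg, push the peg down flush with the runner, then slide the lid fully closed and let go. Leave the things standing round the bin where they are.

Things in the scene. Friction and masses are not known exactly. Their poses are not given: they have to be found in the camera images.
- bin: White wooden onion bin, fixed, 180 mm deep (its x), 440 long (its y, to the robot's left), 112 high; origin under its centre on the worktop, yaw within 0.22 rad of the robot's. Right half (y < 0) decked; left half an opening 104 wide with onions in it, between two flat runners at z = 104 mm. Walls stand 8 mm higher outside the runners; end walls' inner faces at y = -210 and 210.
- front_runner (a point): Point on the top face of the front wooden runner, on its line of peg centres at the bin's y = 0 (bin x = -62 mm). The face is 28 mm wide (bin x -80 to -52), open from above. Three round dark pegs 12 mm across sit in it, centred 50, 105 and 160 mm from this point along the bin's +y. Of the six pegs in both runners five are flush; one, any of them, stands up. Axes as the bin's.
- back_runner (a point): The same on the back runner (bin x = 62 mm, face from 52 to 80). Its three pegs are centred 77.5, 132.5 and 187.5 mm from this point along the bin's +y. As the six distances all differ, the place where the lid catches tells which peg stands up. Axes as the bin's.
- lid (a joint): How far the wooden lid is open, m: 0 = fully closed over the opening, 0.2 = fully open over the deck. It closes along the bin's +y, starts 0.175 to 0.2 open, drags with about 1 N and stays where it is left. 156 mm wide, 14 thick, 0.3 to 0.6 kg, captive (cannot lift). Its underside clears the runners by 2 mm, so flush pegs pass under it and the raised one does not.
- lid_handle (a point): Centre of the dark wooden bar handle across the middle of the lid, 148 mm above the worktop. The bar is 104 mm long (bin's x), 16 thick (y), 20 high, on two posts 36 mm either side of its centre; 18 mm free between bar and lid top (lid top 120 mm above the worktop). Axes as the bin's.
- lid_edge (a point): Middle of the lower edge of the lid's leading (+y) face, the face of its rubber nose when not squashed; 107 mm to +y of the handle's centre, 106 mm above the worktop. At the catch this face meets the side of the raised peg, about 5 mm to -y of the peg's centre (plus what the rubber gives).
- lid_nose (a joint): How far the soft rubber nose strip along the lid's leading edge is squashed, m: 0 = free. It gives 1 mm for each 3 N, up to 8 mm; 5 mm means the lid is pushed against the peg with 15 N, which is forcing it.
- loose_peg (a joint): How far the one raised peg stands above its runner, m: 4.5 to 6 mm at the start, 0 = flush. It does not say which peg. A tight fit: it goes down under a push of about 9 N from above and stays where it is left; the runner round it stops a fingertip wider than the peg when the peg is flush.
- spice_jar_a: Bystander: slim spice jar with a black cap, 41 mm across and 105 high, standing just right of the bin; origin at the centre of its underside.
- garlic: Bystander: loose garlic bulb, 50 mm, standing on the worktop in front and to the left of the bin; origin at the centre of its underside.
- match_box: Bystander: flat box of matches, 45 x 70 x 18, in front and to the right of the bin; origin at the centre of its underside.
- tea_light: Bystander: tea light in a metal cup, 38 mm across and 15 high, in front of the bin; origin at the centre of its underside.

How it is judged:
By the outcome, as a careful person would: the job done as asked, in the order asked, and still so for the second after the job is handed in, with the robot touching nothing.
It also fails if it takes over 69 s, if anything falls off the work surface, if the arm or the gripper's body presses on something with over 40 N, if the wrist force passes 120 N, or if a joint passes its speed limit or range.

ROBOT

A 7-joint arm with a two-finger parallel gripper is mounted at the origin on a cart in front of the work surface, level with it; the furniture and walls round the work are solid. World frame = base frame: x ahead of the robot, y to its left, z up, the work surface at z = 0. Lengths are in m, angles in rad, forces in N, time in s.
With the tool pointing down it reaches from about 0.4 to 0.85 m from the base axis. Payload 10.4 kg.
Tool frame: the origin (TCP) lies on the centre line of the jaws, within the pads' length; the fingertips stand r.finger_overhang ahead of it and the grasp point (between the pads) lies 5 mm behind it (r.finger_overhang is the distance from the TCP to the fingertips, in m); z points along the fingers, y is the line along which they close (so a half turn about z gives the same grasp; the last joint's range is limited). The gripper opens to 87 mm and grips with 3 to 60 N. Pads are 19 mm wide; open, the fingers measure 117 mm over their backs; the gripper's body (75 mm by 190 mm) begins 51 mm behind the grasp point.
Start: joints at [1.283, 0.332, -0.065, 1.46, 0.022, 1.35, -0.088], TCP at [0.164, -0.603, 0.237] pointing down, gripper open.
Joint ranges: [-2.6, 2.6], [-0.5, 2.12], [-1.47, 1.34], [0.16, 2.42], [-1.27, 4.41], [0.06, 2.06], [-2.6, 2.6]. Speed limits (rad/s): [2.22, 2.22, 2.79, 2.79, 3.14, 3.14, 3.14].

INTERFACE

Orientations are given as a unit quaternion [x, y, z, w].
In Python, from bench import read_state, viewer, r gives the robot as it stands.
- The arm moves only by the tool carry_out, never from a script. Its argument "moves" is a list of rows, each a list of 6 numbers: the shift along the tool's x, y, z in units of 40 mm (1.0 is 40 mm), then the turn, a rotation vector about the tool's x, y, z in units of 8 degrees (1.0 is 8 degrees). A call has 1 to 20 rows; each row shifts and turns the commanded pose from where the row before left it, along the tool's axes as they then stand; what a row does not reach is not made up. A row lasts 1/8 s, in which the tool goes at most 62.5 mm and 10.7 degrees, less where a joint would pass 70% of its speed; a pose out of reach is approached as far as the arm can. A call is refused whole if a number of a shift passes 1 or a number of a turn 1, either way. A call with a gripper value outside its range is refused whole. "fingers" is the finger opening in mm, from 0 to 87, set as the call begins (left out, the last holds). The fingers move at their own pace and stop on an object; "force" is the grip in N (left out, the last holds). Time passes only in rows, so rows that do not move let the fingers close. It gives the time, the measured TCP pose, the force, the opening and the grip force at its end, in the units of the state.
- read_state(): the state, without advancing time (a new reading comes with each control period).
- viewer.camera(name): name is "scene" or "top" or "wrist"; returns a dict with "pixels" (420x560x3 uint8, red, green, blue), "range_z" (420x560 float32, m along the optical axis (not along the pixel's ray), 0 where there is no reading), "fx", "fy", "cx", "cy" (pixels), "xyz" and "orientation" of the camera in the world. Camera axes: x right, y down, z forward; pixel columns grow to the right and rows downward; lengths in m; the calibration is good to about 2 mm. A picture is of the moment at which its call begins.
- r.close_job(): hands the job in; it is judged then, once.
The state is a dict: "time": time; "joint_positions": joint angles; "joint_vel": joint speeds; "joint_torque": joint torques, N m; "ee_pos": TCP position; "eef_rot": TCP orientation; "ft_force": force on the tool from outside, world axes, zero at the start; "torque": the same for the moment, N m; "width": finger opening in m; "grip_force": force on a finger pad.
Only numpy, scipy, OpenCV 4.12 (cv2) and the standard library are available. Lean on these libraries where they do the work, as an engineer would, in place of code of your own. Each camera call takes 0.05 s, during which the arm holds its last target. There are 200 camera calls.

## Working session

There is one attempt and no reset: what is moved stays moved. The work goes in short steps, Python scripts to look and compute and a tool call to move; the robot and the scene stay as the last step left them, time stands still between calls to the robot, and variables do not carry over. Pictures are saved under pics/ and viewed, at most 10 in all, crops included, and the job is handed in when it is done.

Besides the shell and the picture viewer there is one more tool, called as name(argument=value, ...) on one line, values as JSON. carry_out: Moves the arm, as the interface text tells. Its arguments: {"type":"object","properties":{"moves":{"type":"array","items":{"type":"array","items":{"type":"number"}}},"fingers":{"type":"number"},"force":{"type":"number"}},"required":["moves"]}

```bash
mkdir -p pics; ls; cat > h.py <<'E'
import numpy as np, cv2
from scipy.spatial.transform import Rotation as R
from bench import read_state, viewer, r
def cam(n,save=None):
    c=viewer.camera(n)
    if save: cv2.imwrite('pics/'+save,c['pixels'][:,:,::-1])
    v,u=np.mgrid[:420,:560]; z=c['range_z']
    P=np.stack([(u-c['cx'])/c['fx']*z,(v-c['cy'])/c['fy']*z,z],-1)
    W=P@R.from_quat(c['orientation']).as_matrix().T+np.array(c['xyz'])
    W[z==0]=np.nan
    return c,W
E
python3 - <<'E'
from h import *
s=read_state();print(s,r.finger_overhang)
for n in ['scene','top']:
    c,W=cam(n,n+'1.png');np.save(n+'.npy',W);print(c['xyz'],c['orientation'],c['fx'])
E
```

```text
pics
{'time': 0.0, 'joint_positions': array([ 1.28344287,  0.33285226, -0.06474302,  1.46093421,  0.02156882,
        1.34993649, -0.08850203]), 'joint_vel': array([ 0.00157293, -0.00213682, -0.00082961, -0.00011494,  0.00126163,
        0.00073829, -0.00192025]), 'joint_torque': array([ 1.10611763e-03, -6.23245597e+01,  2.50128529e-02, -3.89888227e+01,
       -6.14255201e-02,  3.96992464e-02,  9.35988123e-05]), 'ee_pos': array([ 0.16347426, -0.60284952,  0.23576969]), 'eef_rot': array([ 9.91247259e-01,  1.32016498e-01, -1.06751293e-04, -7.10195595e-04]), 'ft_force': array([ 0.38374097, -0.30021377,  1.09022986]), 'torque': array([-0.01974991,  0.00046271, -0.02956997]), 'grip_force': 0.0, 'width': 0.08709033427854039} 0.014
[-0.14982619  0.4300622   0.85938543] [-0.42136794  0.81944796 -0.34711118  0.17455064] 437.31960479305116
[ 0.2458375  -0.03300314  1.21986127] [-0.69196904  0.71353822 -0.07998938  0.07512498] 382.2347525792807
```

View pics/top1.png

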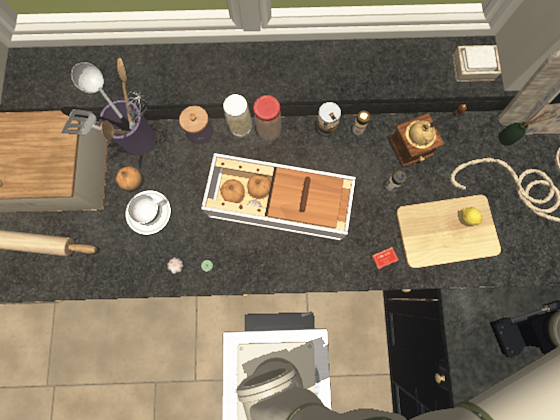

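View pics/scene1.png

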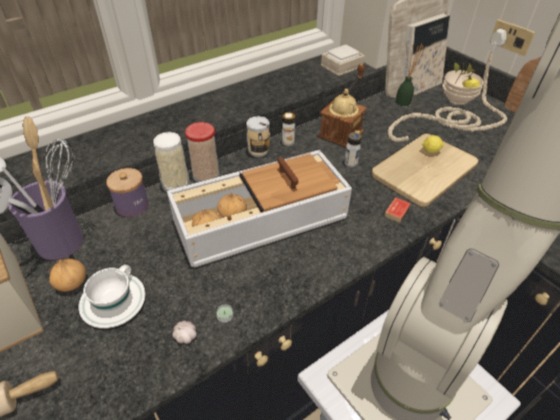

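The top view shows the bin spanning pixels (205,155) to (355,237), with the handle at (305,194). The lid is at the right and the onion opening at the left. The bystanders are clear of the bin. The scene view agrees.

```bash
cat > a.py <<'E'
from h import *
W=np.load('top.npy')
print(W[194,305],W[200,330],W[205,180])
m=np.zeros((420,560),bool);m[150:240,200:358]=1
z=W[...,2]
P=W[m&(z>.09)&(z<.135)][:,:2]
rc=cv2.minAreaRect((P*1000).astype(np.float32));print(rc)
yaw=None
w,h=rc[1];a=rc[2]
yaw=a if w<h else a-90
print('yaw deg',yaw)
yaw=np.radians(yaw);c,s=np.cos(yaw),np.sin(yaw)
ctr=np.array(rc[0])/1000
H=W[m&(z>.145)&(z<.165)]
B=(H[:,:2]-ctr)@np.array([[c,-s],[s,c]])
print('handle',len(H),H.mean(0),B.mean(0),B.min(0),B.max(0),np.median(H[:,2]))
hr=cv2.minAreaRect((H[:,:2]*1000).astype(np.float32));print(hr)
# lid
L=W[m&(z>.115)&(z<.125)];B=(L[:,:2]-ctr)@np.array([[c,-s],[s,c]]);print('lid',np.percentile(B,[1,50,99],axis=0),np.median(L[:,2]))
E
python3 a.py
```

```text
[ 0.53522157 -0.10037662  0.15428407] [ 0.52314799 -0.17564992  0.12279309] [0.55111754 0.30024018 0.00406048]
((555.3245849609375, -25.13360595703125), (439.9772644042969, 181.8197021484375), 78.21305084228516)
yaw deg -11.786949157714844
handle 191 [ 0.53798848 -0.10089853  0.15687642] [-0.00149383 -0.07770864] [-0.05182085 -0.08578162] [ 0.05103664 -0.06983217] 0.15692301422876032
((539.048095703125, -101.2222671508789), (15.917022705078125, 102.85782623291016), 78.17164611816406)
lid [[-0.08325614 -0.18333287]
 [-0.00401422 -0.07726474]
 [ 0.0828422   0.13313915]] 0.12041926571336203
```

carry_out(moves=[[0,0,-0.3,0,0,1],[0,0,0,0,0,1],[0,0,0,0,0,1],[0,0,0,0,0,0.38],[0,0,0,0,0,0]], fingers=50, force=20)

```text
time: 0.72
ee_pos: [0.1636, -0.603, 0.2481]
eef_rot: [0.995, -0.103, -0.0, -0.0]
ft_force: [0.6, -0.3, -1.4]
width: 0.0517
grip_force: 0.0
```

```bash
cat >> h.py <<'E'
YAW=np.radians(-11.79);CTR=np.array([.5553,-.0251])
ex=np.array([np.cos(YAW),np.sin(YAW)]);ey=np.array([-np.sin(YAW),np.cos(YAW)])
def status():
    s=read_state();p=s['ee_pos'];M=R.from_quat(s['eef_rot']).as_matrix()
    d=p[:2]-CTR;f=s['ft_force']
    T=np.column_stack([[*ex,0],[*-ey,0],[0,0,-1]])
    print('t',s['time'],'bin',np.r_[d@ex,d@ey,p[2]].round(4),'F bin',np.round([f[:2]@ex,f[:2]@ey,f[2]],2),'w',s['width'],'g',s['grip_force'],'rot units',(R.from_matrix(M.T@T).as_rotvec(degrees=True)/8).round(3))
    return s,p,M
def to(bx,by,z):
    s,p,M=status();g=np.r_[CTR+bx*ex+by*ey,z]
    print('tool units',(M.T@(g-p)/.04).round(3))
E
python3 -c "
from h import *
to(-.0005,-.0777,.25)"
```

```text
t 0.725 bin [-0.2653 -0.6457  0.2481] F bin [ 0.67 -0.16 -1.43] w 0.051741753559461555 g 0.0 rot units [-0.004  0.003 -0.005]
tool units [  6.61  -14.206  -0.04 ]
```

carry_out(moves=[[0.47,-1,0,0,0,0],[0.47,-1,0,0,0,0],[0.47,-1,0,0,0,0],[0.47,-1,0,0,0,0],[0.47,-1,0,0,0,0],[0.47,-1,0,0,0,0],[0.47,-1,0,0,0,0],[0.47,-1,0,0,0,0],[0.47,-1,0,0,0,0],[0.47,-1,0,0,0,0],[0.47,-1,0,0,0,0],[0.47,-1,0,0,0,0],[0.47,-1,0,0,0,0],[0.5,-1,0,0,0,0],[0,-0.2,0,0,0,0],[0,0,0,0,0,0],[0,0,0,0,0,0]])

```text
time: 2.85
ee_pos: [0.5386, -0.1033, 0.2485]
eef_rot: [0.995, -0.104, -0.0, 0.0]
ft_force: [0.8, -0.1, -0.2]
width: 0.0501
grip_force: 0.0
```

```bash
python3 -c "
from h import *
to(-.0005,-.0777,.145)
c,W=cam('wrist','w1.png');np.save('w1.npy',W)
z=W[...,2];H=W[(z>.147)&(z<.162)];d=H[:,:2]-CTR
print(len(H),np.c_[d@ex,d@ey].mean(0),np.percentile(np.c_[d@ex,d@ey],[1,99],axis=0))
"
```

```text
t 2.85 bin [-0.0004 -0.08    0.2485] F bin [ 0.76  0.04 -0.21] w 0.05011031717493554 g 0.0 rot units [ 0.006  0.001 -0.022]
tool units [-2.000e-03 -5.900e-02  2.588e+00]
2045 [ 0.00357055 -0.07716302] [[-0.04859406 -0.08479693]
 [ 0.05019659 -0.06931651]]
```

View pics/w1.png

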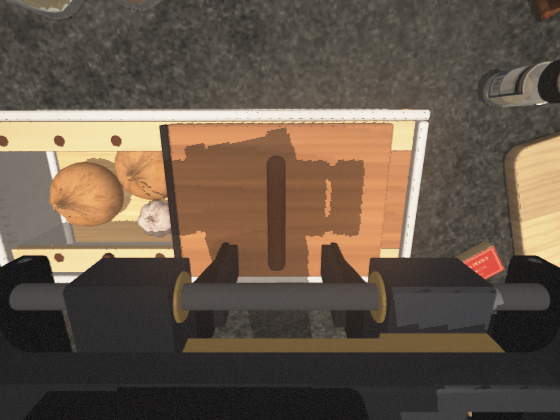

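The wrist view shows the handle between the open fingers at (276,212). Back pegs are at (116,140), (59,140) and (3,140), and the front pegs near row 257 are partly hidden by the gripper.

```bash
python3 -c "
from h import *
W=np.load('w1.npy');d=W[...,:2]-CTR;bx=d@ex;by=d@ey;z=W[...,2]
for n,x,ys in [('F',-.062,[50,105,160]),('B',.062,[77.5,132.5,187.5])]:
  for y in ys:
    q=np.hypot(bx-x,by-y/1e3);a=z[q<.004];b=z[(q>.009)&(q<.016)&(abs(bx-x)<.009)]
    print(n,y,len(a),np.median(a)if len(a) else 0,np.median(b)if len(b) else 0, a.max() if len(a) else 0)
"
```

```text
F 50 27 0.1028330520460582 0.10221952687678862 0.10347227956479216
F 105 14 0.1073045982394912 0.10178295422214512 0.10897785783332664
F 160 66 0.10213085989746168 0.10157319721056002 0.10384468594100338
B 77.5 53 0.10288843103243284 0.10239925876795186 0.10420226413168143
B 132.5 58 0.10293040131940207 0.1024426262538794 0.10457814320228526
B 187.5 45 0.10288962402532614 0.10245112412428434 0.1040669122728437
```

carry_out(moves=[[0,-0.06,0.6,0,0,0],[0,0,0.6,0,0,0],[0,0,0.6,0,0,0],[0,0,0.6,0,0,0],[0,0,0.18,0,0,0],[0,0,0,0,0,0]])

```text
time: 3.65
ee_pos: [0.5395, -0.1, 0.1456]
eef_rot: [0.995, -0.104, -0.0, 0.0]
ft_force: [0.4, 0.9, 0.7]
width: 0.0503
grip_force: 0.0
```

carry_out(moves=[[0,0,0,0,0,0],[0,0,0,0,0,0],[0,0,0,0,0,0],[0,0,0,0,0,0],[0,0,0,0,0,0]], fingers=5, force=20)

```text
time: 4.28
ee_pos: [0.5397, -0.0995, 0.1455]
eef_rot: [0.995, -0.103, 0.0, 0.0]
ft_force: [-0.3, 0.7, 1.5]
width: 0.0158
grip_force: 20.0
```

```bash
python3 -c "
from h import *
status()"
```

```text
t 4.275 bin [-1.000e-04 -7.610e-02  1.455e-01] F bin [-0.43  0.61  1.53] w 0.015825409496958917 g 19.999964637681842 rot units [ 0.002 -0.002 -0.01 ]
```

Front peg 105 looks raised (about 5 mm), so I expect the catch with the handle near bin y = -0.007. I'll feel for it.

carry_out(moves=[[0,-0.05,0,0,0,0],[0,-0.08,0,0,0,0],[0,-0.08,0,0,0,0],[0,-0.08,0,0,0,0],[0,-0.08,0,0,0,0],[0,-0.05,0,0,0,0],[0,0,0,0,0,0]])

```text
time: 5.15
ee_pos: [0.5433, -0.0824, 0.1455]
eef_rot: [0.995, -0.103, 0.0, -0.0]
ft_force: [-1.1, 1.0, 4.7]
width: 0.0161
grip_force: 20.0
```

```bash
python3 -c "
from h import *
status()"
```

```text
t 5.15 bin [-0.     -0.0586  0.1455] F bin [-1.34  0.77  4.7 ] w 0.0161406444824268 g 20.000756015069783 rot units [-0.003 -0.002 -0.006]
```

carry_out(moves=[[0,-0.08,0,0,0,0],[0,-0.08,0,0,0,0],[0,-0.08,0,0,0,0],[0,-0.08,0,0,0,0],[0,-0.08,0,0,0,0],[0,-0.08,0,0,0,0],[0,-0.08,0,0,0,0],[0,-0.08,0,0,0,0],[0,-0.08,0,0,0,0],[0,0,0,0,0,0]])

```text
time: 6.4
ee_pos: [0.5492, -0.0544, 0.1455]
eef_rot: [0.995, -0.103, 0.0, -0.0]
ft_force: [-0.4, 1.4, 5.2]
width: 0.0159
grip_force: 20.0
```

```bash
python3 -c "
from h import *
status()"
```

```text
t 6.4 bin [ 0.     -0.0299  0.1455] F bin [-0.7   1.31  5.2 ] w 0.015877917001287187 g 20.00049347989261 rot units [-0.003 -0.002 -0.007]
```

carry_out(moves=[[0,-0.08,0,0,0,0],[0,-0.08,0,0,0,0],[0,-0.08,0,0,0,0],[0,-0.08,0,0,0,0],[0,-0.08,0,0,0,0],[0,-0.03,0,0,0,0],[0,0,0,0,0,0]])

```text
time: 7.28
ee_pos: [0.5526, -0.0379, 0.1455]
eef_rot: [0.995, -0.103, 0.0, 0.0]
ft_force: [-0.5, 0.4, 5.6]
width: 0.0158
grip_force: 20.0
```

carry_out(moves=[[0,-0.025,0,0,0,0],[0,-0.025,0,0,0,0],[0,-0.025,0,0,0,0],[0,0,0,0,0,0]])

```text
time: 7.78
ee_pos: [0.5532, -0.0352, 0.1455]
eef_rot: [0.995, -0.103, 0.0, 0.0]
ft_force: [-1.2, 0.6, 5.7]
width: 0.0158
grip_force: 20.0
```

```bash
python3 -c "
from h import *
status()"
```

```text
t 7.775 bin [ 0.     -0.0103  0.1455] F bin [-1.31  0.38  5.71] w 0.015835321370461695 g 19.99988027382642 rot units [ 0.001 -0.001 -0.011]
```

carry_out(moves=[[0,-0.025,0,0,0,0],[0,-0.025,0,0,0,0],[0,-0.025,0,0,0,0],[0,0,0,0,0,0]])

```text
time: 8.28
ee_pos: [0.5538, -0.0322, 0.1455]
eef_rot: [0.995, -0.103, 0.0, 0.0]
ft_force: [-0.5, -0.2, 5.8]
width: 0.016
grip_force: 20.0
```

carry_out(moves=[[0,-0.025,0,0,0,0],[0,0,0,0,0,0]])

```text
time: 8.52
ee_pos: [0.554, -0.0314, 0.1455]
eef_rot: [0.995, -0.104, 0.0, 0.0]
ft_force: [-1.5, -1.7, 5.2]
width: 0.0156
grip_force: 20.0
```

```bash
python3 -c "
from h import *
status()"
```

```text
t 8.525 bin [ 0.     -0.0064  0.1455] F bin [-1.08 -2.01  5.16] w 0.01563473545974115 g 19.999972013756633 rot units [ 0.002 -0.001 -0.012]
```

Contact is beginning. I'll go about 1.5 mm further to be sure it's the catch (force still well under 15 N).

carry_out(moves=[[0,-0.025,0,0,0,0],[0,-0.013,0,0,0,0],[0,0,0,0,0,0]])

```text
time: 8.9
ee_pos: [0.5542, -0.0307, 0.1455]
eef_rot: [0.995, -0.104, -0.0, 0.001]
ft_force: [-2.7, -3.2, 7.5]
width: 0.0157
grip_force: 20.0
```

```bash
python3 -c "
from h import *
status();status()"
```

```text
t 8.9 bin [ 0.     -0.0057  0.1455] F bin [-2.03 -3.7   7.53] w 0.015717346483637585 g 20.002579442225397 rot units [ 0.009  0.001 -0.016]
t 8.9 bin [ 0.     -0.0057  0.1455] F bin [-2.03 -3.7   7.53] w 0.015717346483637585 g 20.002579442225397 rot units [ 0.009  0.001 -0.016]
```

The catch is felt at edge y ≈ 0.101 with about 4 N, which confirms front peg 105. Now I'll ease the lid back.

carry_out(moves=[[0,0.05,0,0,0,0],[0,0.08,0,0,0,0],[0,0.12,0,0,0,0],[0,0.12,0,0,0,0],[0,0.12,0,0,0,0],[0,0.12,0,0,0,0],[0,0.12,0,0,0,0],[0,0.12,0,0,0,0],[0,0.12,0,0,0,0],[0,0.12,0,0,0,0],[0,0.12,0,0,0,0],[0,0.12,0,0,0,0],[0,0.12,0,0,0,0],[0,0.05,0,0,0,0],[0,0,0,0,0,0]])

```text
time: 10.78
ee_pos: [0.5419, -0.0889, 0.1455]
eef_rot: [0.995, -0.104, 0.0, 0.0]
ft_force: [-1.0, -0.7, 6.2]
width: 0.0159
grip_force: 20.0
```

carry_out(moves=[[0,0,0,0,0,0],[0,0,0,0,0,0],[0,0,0,0,0,0],[0,0,0,0,0,0]], fingers=45)

```text
time: 11.28
ee_pos: [0.5419, -0.0883, 0.1452]
eef_rot: [0.995, -0.103, -0.0, 0.0]
ft_force: [-0.1, -0.2, -0.4]
width: 0.0429
grip_force: 0.0
```

carry_out(moves=[[0,0,-0.4,0,0,0],[0,0,-0.6,0,0,0],[0,0,-0.6,0,0,0],[0,0,-0.6,0,0,0],[0,0,0,0,0,0]])

```text
time: 11.9
ee_pos: [0.5431, -0.0883, 0.2362]
eef_rot: [0.995, -0.103, 0.002, 0.0]
ft_force: [-0.0, 1.2, -0.9]
width: 0.0449
grip_force: 0.0
```

```bash
python3 -c "
from h import *
to(-.062,.105,.2)"
```

```text
t 11.9 bin [ 0.001  -0.0643  0.2362] F bin [-0.27  1.15 -0.95] w 0.04485457501784738 g 0.0 rot units [ 0.001 -0.032 -0.009]
tool units [-1.585 -4.231  0.898]
```

carry_out(moves=[[-0.26,-0.7,0,0,0,0],[-0.26,-0.7,0,0,0,0],[-0.26,-0.7,0,0,0,0],[-0.26,-0.7,0,0,0,0],[-0.26,-0.7,0.2,0,0,0],[-0.26,-0.72,0.3,0,0,0],[0,0,0.36,0,0,0],[0,0,0,0,0,0],[0,0,0,0,0,0]], fingers=0)

```text
time: 13.02
ee_pos: [0.516, 0.0886, 0.1992]
eef_rot: [0.995, -0.104, 0.0, 0.0]
ft_force: [-0.3, -0.6, 0.6]
width: 0.0003
grip_force: 0.0
```

```bash
python3 -c "
from h import *
to(-.062,.105,.13)
c,W=cam('wrist','w2.png')
d=W[...,:2]-CTR;bx=d@ex;by=d@ey;z=W[...,2]
q=np.hypot(bx+.062,by-.105);m=(q<.012)&(z>.1055)&(z<.113)
print(m.sum(),bx[m].mean(),by[m].mean(),z[m].mean())
k=(bx>-.08)&(bx<-.05)&(by>.04)&(by<.2)&(z>.095)&(z<.107);print(k.sum(),np.median(z[k]))
"
```

```text
t 13.025 bin [-0.0617  0.1033  0.1992] F bin [-0.14 -0.68  0.64] w 0.00029365047952657785 g 0.0 rot units [ 0.002 -0.002 -0.021]
tool units [-0.007 -0.044  1.729]
145 -0.06190847805603325 0.1055613720399916 0.10813403673014488
5692 0.1023424210536764
```

View pics/w2.png

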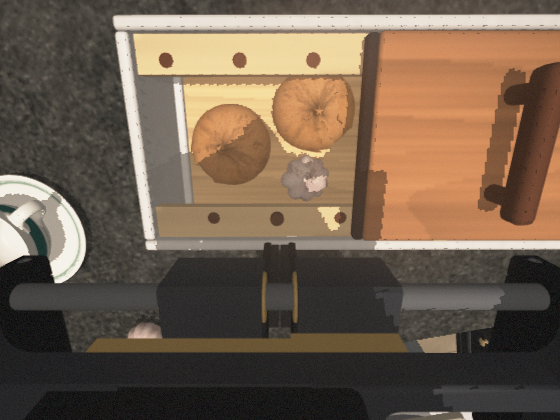

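The raised front peg is at (277,219), measured at bin (-0.062, 0.1055), directly under the closed fingers. The lid edge is well clear at column 355. Going down.

carry_out(moves=[[0,-0.05,0.4,0,0,0],[0,0,0.4,0,0,0],[0,0,0.4,0,0,0],[0,0,0.4,0,0,0],[0,0,0.2,0,0,0],[0,0,0,0,0,0],[0,0,0,0,0,0]])

```text
time: 13.95
ee_pos: [0.5164, 0.0918, 0.1274]
eef_rot: [0.995, -0.103, 0.0, -0.0]
ft_force: [0.3, 1.1, -0.2]
width: 0.0006
grip_force: 0.0
```

carry_out(moves=[[0,0,0.05,0,0,0],[0,0,0.05,0,0,0],[0,0,0.05,0,0,0],[0,0,0,0,0,0]])

```text
time: 14.45
ee_pos: [0.5164, 0.0917, 0.1216]
eef_rot: [0.995, -0.103, 0.001, 0.0]
ft_force: [-1.6, 0.3, 6.4]
width: 0.0
grip_force: 2.9
```

```bash
python3 -c "
from h import *
to(-.062,.1055,.118)"
```

```text
t 14.45 bin [-0.062   0.1064  0.1216] F bin [-1.59  0.01  6.39] w 4.3933396797451085e-05 g 2.86015547811985 rot units [ 0.    -0.007 -0.01 ]
tool units [-0.001  0.021  0.09 ]
```

carry_out(moves=[[0,0,0.04,0,0,0],[0,0,0.04,0,0,0],[0,0,0,0,0,0]])

```text
time: 14.82
ee_pos: [0.5164, 0.0917, 0.1186]
eef_rot: [0.995, -0.103, 0.001, 0.0]
ft_force: [-2.8, -0.4, 7.7]
width: 0.0008
grip_force: 4.0
```

carry_out(moves=[[0,0,0.04,0,0,0],[0,0,0.02,0,0,0],[0,0,0,0,0,0]])

```text
time: 15.2
ee_pos: [0.5165, 0.0917, 0.1184]
eef_rot: [0.995, -0.103, 0.001, 0.001]
ft_force: [-13.8, -3.6, 34.5]
width: 0.0006
grip_force: 16.8
```

```bash
python3 -c "
from h import *
status()"
```

```text
t 15.2 bin [-0.0618  0.1065  0.1184] F bin [-12.78  -6.31  34.51] w 0.0006066269498142149 g 16.784603922860697 rot units [ 0.008 -0.013 -0.011]
```

The fingertip has stopped on the runner, so the peg should be flush. Lift off and check.

carry_out(moves=[[0,0,-0.1,0,0,0],[0,0,-0.4,0,0,0],[0,0,-0.6,0,0,0],[0,0,-0.6,0,0,0],[0,0,-0.6,0,0,0],[0,0,-0.6,0,0,0],[0,0,0,0,0,0],[0,0,0,0,0,0]], fingers=50)

```text
time: 16.2
ee_pos: [0.5158, 0.0915, 0.231]
eef_rot: [0.995, -0.103, -0.0, 0.0]
ft_force: [-0.3, 0.2, -0.5]
width: 0.0499
grip_force: 0.0
```

```bash
python3 -c "
from h import *
c,W=cam('wrist','w3.png')
d=W[...,:2]-CTR;bx=d@ex;by=d@ey;z=W[...,2]
q=np.hypot(bx+.062,by-.105);a=z[q<.004];b=z[(q>.009)&(q<.016)&(abs(bx+.062)<.009)]
print(len(a),np.median(a),a.max(),np.median(b))
H=(z>.145)&(z<.162)&(abs(bx)<.06)&(by<-.02)
print('handle',H.sum(),bx[H].mean(),np.percentile(by[H],[1,99]),by[H].mean())
to(0,-.0645,.24)
"
```

```text
77 0.10243298700074505 0.10465561634073994 0.10186615126035531
handle 3883 0.003012427531768107 [-0.07099814 -0.05616611] -0.06147393219388096
t 16.25 bin [-0.0626  0.1061  0.2307] F bin [-0.05 -0.19  0.22] w 0.04997538106574468 g 0.0 rot units [ 0.003  0.006 -0.01 ]
tool units [ 1.571  4.262 -0.231]
```

The peg is flush, within 0.6 mm and matching the other five. Back to the handle.

carry_out(moves=[[0.26,0.7,0,0,0,0],[0.26,0.7,0,0,0,0],[0.26,0.7,0,0,0,0],[0.26,0.7,0,0,0,0],[0.26,0.7,0,0,0,0],[0.27,0.75,0,0,0,0],[0,0,0.5,0,0,0],[0,0,0.6,0,0,0],[0,0,0.6,0,0,0],[0,0,0.43,0,0,0],[0,0,0,0,0,0]])

```text
time: 17.62
ee_pos: [0.5416, -0.0875, 0.1447]
eef_rot: [0.995, -0.103, -0.001, -0.0]
ft_force: [0.4, -0.9, 0.6]
width: 0.0498
grip_force: 0.0
```

carry_out(moves=[[0,0,0,0,0,0],[0,0,0,0,0,0],[0,0,0,0,0,0],[0,0,0,0,0,0],[0,0,0,0,0,0]], fingers=5)

```text
time: 18.25
ee_pos: [0.5426, -0.0878, 0.1464]
eef_rot: [0.995, -0.103, 0.0, 0.0]
ft_force: [-1.1, 0.3, 2.5]
width: 0.016
grip_force: 20.0
```

```bash
python3 -c "
from h import *
to(0,.103,.1455)"
```

```text
t 18.25 bin [ 0.0004 -0.0639  0.1464] F bin [-1.18  0.06  2.47] w 0.015977435038227877 g 19.999822676181793 rot units [ 0.002 -0.003 -0.01 ]
tool units [-0.016 -4.173  0.022]
```

carry_out(moves=[[0,-0.08,0,0,0,0],[0,-0.12,0,0,0,0],[0,-0.12,0,0,0,0],[0,-0.12,0,0,0,0],[0,-0.12,0,0,0,0],[0,-0.12,0,0,0,0],[0,-0.12,0,0,0,0],[0,-0.12,0,0,0,0],[0,-0.12,0,0,0,0],[0,-0.12,0,0,0,0],[0,-0.12,0,0,0,0],[0,-0.08,0,0,0,0],[0,-0.05,0,0,0,0],[0,-0.05,0,0,0,0],[0,-0.05,0,0,0,0],[0,-0.05,0,0,0,0],[0,-0.03,0,0,0,0],[0,0,0,0,0,0]])

```text
time: 20.5
ee_pos: [0.5558, -0.0248, 0.1464]
eef_rot: [0.995, -0.103, 0.0, -0.0]
ft_force: [-1.1, -1.0, 5.5]
width: 0.0155
grip_force: 20.0
```

```bash
python3 -c "
from h import *
to(0,.103,.1455)"
```

```text
t 20.5 bin [0.0005 0.0004 0.1464] F bin [-0.91 -1.22  5.51] w 0.01554009677252984 g 20.0005039293319 rot units [-0.002 -0.003 -0.007]
tool units [-0.014 -2.566  0.023]
```

The lid has gone past the old catch point (-0.006) freely. Continuing.

carry_out(moves=[[0,-0.08,0,0,0,0],[0,-0.13,0,0,0,0],[0,-0.13,0,0,0,0],[0,-0.13,0,0,0,0],[0,-0.13,0,0,0,0],[0,-0.13,0,0,0,0],[0,-0.13,0,0,0,0],[0,-0.13,0,0,0,0],[0,-0.13,0,0,0,0],[0,-0.13,0,0,0,0],[0,-0.13,0,0,0,0],[0,-0.13,0,0,0,0],[0,-0.13,0,0,0,0],[0,-0.13,0,0,0,0],[0,-0.13,0,0,0,0],[0,-0.13,0,0,0,0],[0,-0.13,0,0,0,0],[0,-0.13,0,0,0,0],[0,-0.1,0,0,0,0],[0,0,0,0,0,0]])

```text
time: 23.0
ee_pos: [0.5756, 0.0692, 0.1464]
eef_rot: [0.995, -0.103, 0.0, -0.0]
ft_force: [-0.3, 2.0, 4.4]
width: 0.0159
grip_force: 20.0
```

carry_out(moves=[[0,-0.05,0,0,0,0],[0,-0.03,0,0,0,0],[0,0,0,0,0,0]])

```text
time: 23.38
ee_pos: [0.5761, 0.0715, 0.1464]
eef_rot: [0.995, -0.103, 0.0, -0.0]
ft_force: [-0.7, 0.3, 6.1]
width: 0.0161
grip_force: 20.0
```

```bash
python3 -c "
from h import *
to(0,.103,.1455)"
```

```text
t 23.375 bin [0.0006 0.0988 0.1464] F bin [-0.71  0.12  6.12] w 0.016076234431380843 g 20.000073183327913 rot units [-0.001 -0.003 -0.009]
tool units [-0.015 -0.105  0.023]
```

carry_out(moves=[[0,-0.025,0,0,0,0],[0,-0.025,0,0,0,0],[0,-0.025,0,0,0,0],[0,0,0,0,0,0]])

```text
time: 23.88
ee_pos: [0.5766, 0.0741, 0.1464]
eef_rot: [0.995, -0.103, 0.0, 0.0]
ft_force: [-1.9, -2.5, 6.6]
width: 0.0157
grip_force: 20.0
```

carry_out(moves=[[0,-0.025,0,0,0,0],[0,0,0,0,0,0]])

```text
time: 24.12
ee_pos: [0.5766, 0.0741, 0.1464]
eef_rot: [0.995, -0.104, -0.0, 0.001]
ft_force: [-2.9, -3.4, 8.5]
width: 0.0158
grip_force: 20.0
```

```bash
python3 -c "
from h import *
to(0,.103,.1455)"
```

```text
t 24.125 bin [0.0006 0.1015 0.1464] F bin [-2.12 -3.94  8.52] w 0.01575694736664081 g 20.004177591763437 rot units [ 0.011  0.001 -0.016]
tool units [-0.015 -0.038  0.023]
```

carry_out(moves=[[0,-0.04,0,0,0,0],[0,0,0,0,0,0]])

```text
time: 24.38
ee_pos: [0.5766, 0.0741, 0.1464]
eef_rot: [0.995, -0.104, -0.001, 0.002]
ft_force: [-5.7, -9.9, 11.1]
width: 0.0153
grip_force: 20.0
```

carry_out(moves=[[0,0,0,0,0,0],[0,0,0,0,0,0],[0,0,0,0,0,0],[0,0,0,0,0,0]], fingers=45)

```text
time: 24.88
ee_pos: [0.577, 0.077, 0.1459]
eef_rot: [0.995, -0.103, -0.0, -0.0]
ft_force: [0.2, -0.1, 0.2]
width: 0.0429
grip_force: 0.0
```

carry_out(moves=[[0,0,-0.4,0,0,0],[0,0,-0.6,0,0,0],[0,0,-0.6,0,0,0],[0,0,-0.6,0,0,0],[0,0,-0.6,0,0,0],[-0.5,0.5,-0.3,0,0,0],[-0.8,0.5,0,0,0,0],[-0.8,0.5,0,0,0,0],[-0.8,0.5,0,0,0,0],[0,0,0,0,0,0],[0,0,0,0,0,0]])

```text
time: 26.25
ee_pos: [0.4478, 0.0227, 0.2711]
eef_rot: [0.995, -0.103, 0.001, 0.0]
ft_force: [-0.2, -0.1, -0.6]
width: 0.0449
grip_force: 0.0
```

```bash
python3 -c "
from h import *
status()
c,W=cam('top','t2.png')
d=W[...,:2]-CTR;bx=d@ex;by=d@ey;z=W[...,2]
H=(z>.147)&(z<.165)&(abs(bx)<.06)&(abs(by)<.2);print(H.sum(),by[H].mean(),np.percentile(by[H],[1,99]))
"
```

```text
t 26.25 bin [-0.115   0.0248  0.2711] F bin [-0.16 -0.18 -0.63] w 0.04492560405843092 g 0.0 rot units [-0.001 -0.013 -0.008]<string>:6: RuntimeWarning: Mean of empty slice.
  ret = ret.dtype.type(ret / rcount)
Traceback (most recent call last):
IndexError: index -1 is out of bounds for axis 0 with size 0
```

View pics/t2.png

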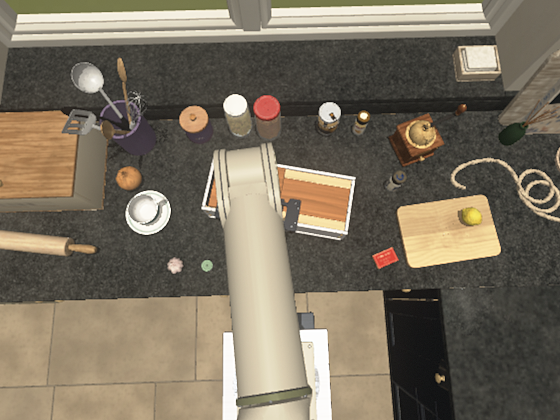

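The arm hides the lid from the top camera, and the bystanders look unmoved. I'll check with the wrist and scene depth.

```bash
python3 -c "
from h import *
for n in ['wrist','scene']:
    c,W=cam(n,n+'_end.png')
    d=W[...,:2]-CTR;bx=d@ex;by=d@ey;z=W[...,2]
    H=(z>.147)&(z<.162)&(abs(bx)<.055)&(abs(by)<.15)
    L=(z>.116)&(z<.123)&(abs(bx)<.07)&(abs(by)<.25)
    E=(z>.108)&(z<.116)&(abs(bx)<.07)&(by>.2)
    for m in (H,L): print(n,m.sum(),by[m].mean() if m.any() else 0,np.percentile(by[m],[1,99]) if m.any() else 0)
"
```

```text
wrist 2691 0.09998189725916282 [0.0934171  0.10890596]
wrist 32526 0.0999860405825026 [-0.00298872  0.20560833]
scene 216 0.10377490590977606 [0.0947369  0.11022737]
scene 2897 0.10696601505539863 [-0.0014109   0.20763365]
```

View pics/wrist_end.png

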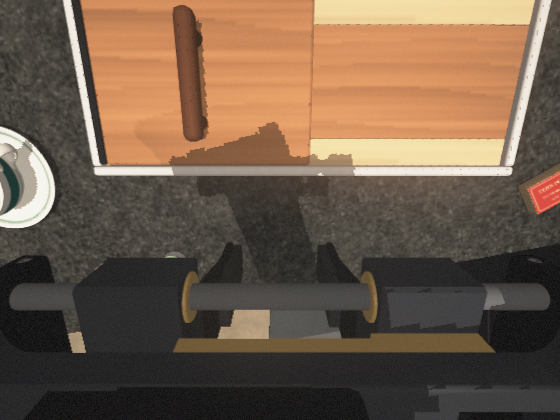

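The lid is against the left end wall, with its dark nose at column ~88. The handle is at (190,75), i.e. bin y ≈ 0.101. The deck is uncovered and the gripper is clear.

```bash
python3 -c "
from bench import r
print(r.close_job())"
```

```text
the job is handed in; nothing more can be done
None
```

The lid caught on the middle front peg at about 4 N; I eased it back, pushed that peg flush, slid the lid fully closed against its stop and let go, with the things round the bin left where they stood and the job handed in at about 26 s.

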